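# Change over the sheet blank on offer

### The job

On the two wooden ledges, change over which sheet blank is on offer: push the aluminium blank, which now sticks out, fully home against the stop bar of its ledge, and push the copper blank along its own ledge until its front edge overhangs the open end by about 30 mm, ready to be taken by the edge. Only push them with the fingers, in either order: do not lift, carry or drop a blank, and leave everything else on the bench where it is.

Things in the scene. Friction and masses are not known exactly. Their poses are not given: they have to be found in the camera images.
- copper_ledge: fixed wooden ledge: dark brown board on feet, 116 x 252 mm, deck 45 mm above the bench, lane 98 mm wide between dark steel fences 8 mm high, dark steel stop bar 16 mm high across one end, other end open. Origin on the bench under the deck; x across the lane, y along it. Stop's inner face at y = +120 mm; open end at y = -120 mm (to the robot's right). Holds the copper blank; nearer or farther of the two.
- alu_ledge: fixed wooden ledge: dark brown board on feet, 116 x 252 mm, deck 45 mm above the bench, lane 98 mm wide between dark steel fences 8 mm high, dark steel stop bar 16 mm high across one end, other end open. Origin on the bench under the deck; x across the lane, y along it. Stop's inner face at y = +120 mm; open end at y = -120 mm (to the robot's right). Holds the aluminium blank.
- copper_ledge_lip (a point): middle of the deck's upper edge at the open end of the copper blank's ledge, 45 mm above the bench
- alu_ledge_lip (a point): middle of the deck's upper edge at the open end of the aluminium blank's ledge, 45 mm above the bench
- copper_blank: reddish copper sheet blank, 90 mm across the lane (x), 100 mm along it (y), 6 mm thick, 0.3 to 0.6 kg, loose on its ledge's deck. Origin: centre of its underside; front edge at y = -50 mm. Starts with 60 to 85 mm of free deck between its rear edge and the stop, room for closed fingertips. Stops sliding when no longer pushed. At 30 mm overhang its origin is at y = -100 mm of the ledge.
- alu_blank: silvery aluminium sheet blank, 90 mm across the lane (x), 100 mm along it (y), 6 mm thick, 0.1 to 0.2 kg, loose on its ledge's deck. Origin: centre of its underside; front edge at y = -50 mm. It starts with its front edge 25 to 40 mm out past the open end. Home against the stop its origin is at y = +70 mm of the ledge.
- tea_glass: bystander, to be left alone: tea glass, 50 mm wide, 52 mm tall. Origin at the centre of its underside
- die_ring_3: bystander, to be left alone: light grey steel ring, 52 mm wide, 15 mm tall. Origin at the centre of its underside
- die_ring_4: bystander, to be left alone: dark steel ring, 60 mm wide, 30 mm tall. Origin at the centre of its underside
- spout_0: bystander, to be left alone: white cone-shaped spout lying down, 29 x 52 x 28 mm. Origin at the centre of its underside
- punch_2: bystander, to be left alone: turned steel punch lying down, 28 x 70 x 28 mm. Origin at the centre of its underside
- matchbox: bystander, to be left alone: matchbox, 36 x 52 x 14 mm. Origin at the centre of its underside

How it is judged (in metres and radians):
At the end, for the whole second after the job is handed in: The copper blank lies flat and still on its ledge with its front edge 20 to 42 mm past the open end; the aluminium blank lies flat and still on its ledge, its rear edge within 6 mm of the stop bar (y of copper_blank in the frame of copper_ledge between -0.112 and -0.09 m and y of alu_blank in the frame of alu_ledge above 0.064 m and z of copper_blank in the frame of copper_ledge between 0.041 and 0.049 m and angle between each of copper_blank, alu_blank's own z axis and vertical below 0.06 rad and linear speed of each of copper_blank, alu_blank below 0.01 m/s and z of alu_blank in the frame of alu_ledge between 0.041 and 0.049 m); the robot touches nothing.
It fails at once if a blank is lifted more than 10 mm off its ledge, or drops from it (z of copper_blank in the frame of copper_ledge above 0.055 m or z of copper_blank in the frame of copper_ledge below 0.033 m or z of alu_blank in the frame of alu_ledge above 0.055 m or z of alu_blank in the frame of alu_ledge below 0.033 m).
It fails at once if a blank is tipped by more than about 11 degrees (angle between any of copper_blank, alu_blank's own z axis and vertical above 0.2 rad).
It fails at once if another thing on the bench is moved by more than 20 mm (distance of any of tea_glass, die_ring_3, die_ring_4, spout_0, punch_2, matchbox from where it was at the start of the episode above 0.02 m).
It also fails if it takes over 64 s, if anything falls off the work surface, if the arm or the gripper's body presses on something with over 40 N, if the wrist force passes 120 N, or if a joint passes its speed limit or range.

### The arm

A 6-joint arm with a two-finger parallel gripper is mounted at the origin on a cart in front of the work surface, level with it; the furniture and walls round the work are solid. World frame = base frame: x ahead of the robot, y to its left, z up, the work surface at z = 0. Lengths are in mm, angles in rad, forces in N, time in s.
With the tool pointing down it reaches from about 350 to 775 mm from the base axis. Payload 7.3 kg.
Tool frame: the origin (TCP) lies at the very end of the fingers, on their centre line; the grasp point (between the pads) lies bot.grip_point_offset behind it (bot.grip_point_offset is the distance from the TCP to the grasp point, in mm); z points along the fingers, y is the line along which they close (so a half turn about z gives the same grasp; the last joint's range is limited). The gripper opens to 92 mm and grips with 3 to 60 N. Pads are 19 mm wide; open, the fingers measure 130 mm over their backs; the gripper's body (75 mm by 190 mm) begins 47 mm behind the grasp point.
Start: joints at [-1.312, 0.342, 1.524, -0, 1.275, -0.146], TCP at [206.787, -482.581, 226.741] pointing down, gripper open.
Joint ranges: [-2.53, 2.53], [-0.77, 2.02], [0.04, 2.7], [-1, 4.14], [0.28, 2.66], [-3.11, 3.11]. Speed limits (rad/s): [2.57, 2.57, 3.14, 3.14, 3.14, 3.14].

### API

Orientations are given as [roll, pitch, yaw] about the fixed x, y, z axes, in that order (R = Rz(yaw) Ry(pitch) Rx(roll)).
In Python, from plant import bot gives the robot as it stands. The module is installed in compiled form; this text tells all that it offers.
- The arm moves only by the tool carry_out, never from a script. Its argument "plan" is a list of rows, each an object of numbers: "tx", "ty", "tz": the shift along the world's x, y, z in mm; "rx", "ry", "rz": the turn, a rotation vector about the world's x, y, z in rad. A call has 1 to 12 rows; each row shifts and turns the commanded pose from where the row before left it; what a row does not reach is not made up. A row lasts 1/10 s, in which the tool goes at most 50 mm and 8.59 degrees, less where a joint would pass 70% of its speed; a pose out of reach is approached as far as the arm can. A call with a gripper value outside its range is refused whole. "gripper" is the closure, from 0 (fully open) to 1 (shut), set as the call begins (left out, the last holds). The fingers move at their own pace and stop on an object; the grip force is fixed at half the most. Time passes only in rows, so rows that do not move let the fingers close. It gives the time, the measured TCP pose, the force, the opening and the grip force at its end, in the units of the state.
- bot.get_obs(): the state, without advancing time (a new reading comes with each control period).
- bot.capture(name): name is "scene" or "top" or "wrist"; returns the picture (400x640x3 uint8, red, green, blue); there is no depth.
- bot.camera_model(name): a dict with "camera_matrix" (3x3 intrinsics, pixels), "R" (3x3) and "t" (3): a world point X has camera coordinates R X + t. Camera axes: x right, y down, z forward; pixel columns grow to the right and rows downward; lengths in mm; the calibration is good to about 2 mm. The wrist camera is an equidistant fisheye: a pixel r from the principal point sees the ray r / f radians off the axis. A picture is of the moment at which its call begins: read the wrist's pose just before it. camera_model takes no time and is no camera call; for the wrist camera it gives the pose at the moment of the call.
- bot.close_job(): hands the job in; it is judged then, once.
The state is a dict: "time": time; "joint_positions": joint angles; "dq": joint speeds; "tau": joint torques, N m; "tool_pos": TCP position; "tcp_rot": TCP orientation; "contact_force": force on the tool from outside, world axes, zero at the start; "moment": the same for the moment, N m; "grip_width": finger opening in mm; "finger_force": force on a finger pad.
Only numpy, scipy, OpenCV 4.12 (cv2) and the standard library are available. Lean on these libraries where they do the work, as an engineer would, in place of code of your own. Each camera call takes 0.05 s, during which the arm holds its last target. There are 200 camera calls.

## Working session

There is one attempt and no reset: what is moved stays moved. The work goes in short steps, Python scripts to look and compute and a tool call to move; the robot and the scene stay as the last step left them, time stands still between calls to the robot, and variables do not carry over. Pictures are saved under pics/ and viewed, at most 10 in all, crops included, and the job is handed in when it is done.

Besides the shell and the picture viewer there is one more tool, called after "Call:" in YAML: its name, and indented under it one key for each argument. carry_out: Moves the arm, as the interface text tells. Its arguments: {"type":"object","properties":{"plan":{"type":"array"},"gripper":{"type":"number"}},"required":["plan"]}

```bash
mkdir -p pics; python3 - <<'E'
from plant import bot
import cv2
o=bot.get_obs(); print(o, bot.grip_point_offset)
for n in("scene","top"):
    m=bot.camera_model(n); print(n,m)
    cv2.imwrite(f"pics/{n}0.png",bot.capture(n)[:,:,::-1])
E
```

```text
{'time': 0.0, 'joint_positions': array([-1.31202043e+00,  3.42719436e-01,  1.52504104e+00, -6.16466482e-07,
        1.27537614e+00, -1.45965492e-01]), 'dq': array([-0.00219086, -0.00058567,  0.00142009, -0.00170535,  0.00202955,
       -0.00158205]), 'tau': array([-2.71309573e-04, -4.31241453e+01, -2.44221890e+01,  7.17856502e-02,
        5.59134583e-02, -1.18018629e-04]), 'tool_pos': array([ 206.66548931, -482.16406623,  226.0382788 ]), 'tcp_rot': array([-3.14006503e+00, -2.23982008e-04,  4.04741401e-01]), 'contact_force': array([0.04259365, 0.10729916, 0.05386367]), 'moment': array([ 0.02158247,  0.07125662, -0.0113348 ]), 'finger_force': 0.0, 'grip_width': 91.74286085667399} 18.8
scene {'camera_matrix': array([[374.29629054,   0.        , 316.01958167],
       [  0.        , 374.29629054, 199.0554084 ],
       [  0.        ,   0.        ,   1.        ]]), 'R': array([[-0.72661081, -0.68693764, -0.01238591],
       [-0.37122231,  0.40770379, -0.83424913],
       [ 0.57812691, -0.60157651, -0.55124856]]), 't': array([446.10534309, 248.98333855, 728.71345225])}
top {'camera_matrix': array([[417.59134604,   0.        , 316.31543522],
       [  0.        , 417.59134604, 207.81214058],
       [  0.        ,   0.        ,   1.        ]]), 'R': array([[ 0.02776201, -0.99939262, -0.02106315],
       [-0.98296054, -0.02346313, -0.1823131 ],
       [ 0.18170816,  0.02576563, -0.98301489]]), 't': array([  25.50850527,  592.86013394, 1131.0122103 ])}
```

View pics/top0.png

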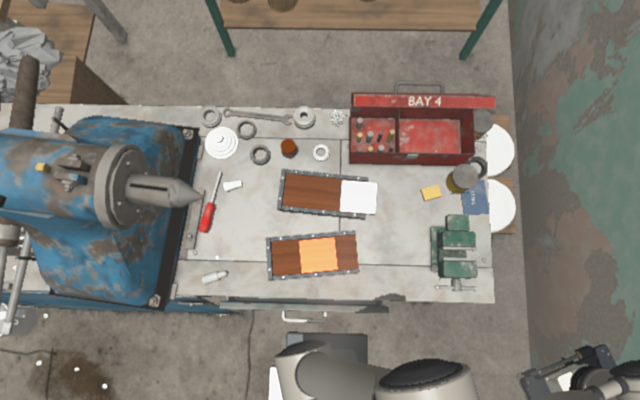

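View pics/scene0.png

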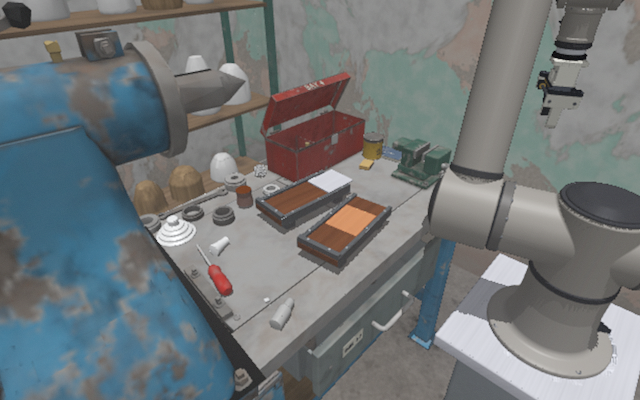

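Top view: the aluminium blank is at about (359,197) on the far ledge and overhangs right. The copper blank is at about (319,256) on the near ledge. The stops are at the left. I'll take an enlarged crop to measure from.

```bash
cat > h.py <<'E'
import numpy as np
from plant import bot
def px2w(name,uv,z,m=None):
    m=m or bot.camera_model(name); K,R,t=m["camera_matrix"],np.array(m["R"]),np.array(m["t"])
    d=R.T@np.linalg.inv(K)@np.array([uv[0],uv[1],1.]); c=-R.T@t
    return c+d*(z-c[2])/d[2]
E
python3 - <<'E'
from h import *; import cv2
im=cv2.imread("pics/top0.png")
c=im[160:290,255:390]
cv2.imwrite("pics/crop.png",cv2.resize(c,None,fx=5.9,fy=4.6 if 0 else 4.6,interpolation=cv2.INTER_CUBIC) if 0 else cv2.resize(c,None,fx=4.6,fy=4.6,interpolation=cv2.INTER_CUBIC))
hsv=cv2.cvtColor(im,cv2.COLOR_BGR2HSV)
roi=np.zeros(im.shape[:2],np.uint8); roi[160:290,255:390]=255
for n,lo,hi in(("cu",(5,80,200),(25,255,255)),("al",(0,0,235),(180,40,255))):
    mk=cv2.inRange(hsv,lo,hi)&roi
    cs,_=cv2.findContours(mk,0,1); k=max(cs,key=cv2.contourArea)
    W=np.array([px2w("top",p[0],51)[:2] for p in k],np.float32)
    print(n,cv2.contourArea(k),cv2.minAreaRect(k),cv2.minAreaRect(W),cv2.boxPoints(cv2.minAreaRect(W)))
E
```

```text
cu 1140.5 ((317.63861083984375, 254.88613891601562), (33.13473892211914, 36.51786422729492), 84.2894058227539) ((459.5673828125, 33.69807434082031), (92.12626647949219, 101.87323760986328), 7.200344085693359) [[407.48312   78.45949 ]
 [420.25186  -22.610373]
 [511.65164  -11.063339]
 [498.8829    90.00652 ]]
al 994.0 ((358.2509765625, 196.48443603515625), (34.99421691894531, 30.378225326538086), 3.5763344764709473) ((629.063720703125, -78.07881164550781), (99.22286987304688, 88.93603515625), 86.89927673339844) [[ 581.9773   -125.21228 ]
 [ 670.7831   -130.02295 ]
 [ 676.15015   -30.945343]
 [ 587.34436   -26.134674]]
```

View pics/crop.png

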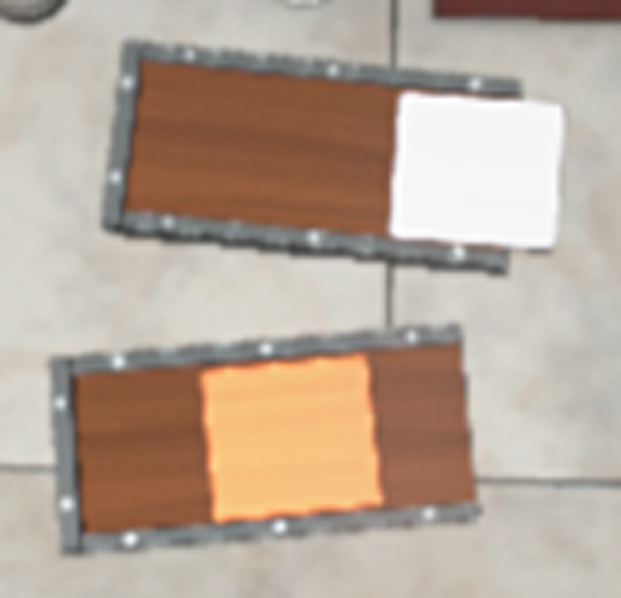

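Crop: alu ledge's outer fence corners are at the open end, (521,80) and (507,270), with stop corners (124,41) and (104,230). Copper ledge's are (461,325) and (479,518), with stop corners (51,358) and (64,551). Both blanks lie nearly square in their lanes.

```bash
python3 - <<'E'
from h import *
P=lambda X,Y,z:px2w("top",(255+(X+.5)/4.6-.5,160+(Y+.5)/4.6-.5),z)[:2]
for n,pts,bc in(("alu",[(521,80,53),(507,270,53),(124,41,61),(104,230,61)],(629.06,-78.08)),("cu",[(461,325,53),(479,518,53),(51,358,61),(64,551,61)],(459.57,33.7))):
    a,b,c,d=[P(*p) for p in pts]
    lip=(a+b)/2; st=(c+d)/2; L=st-lip; yd=L/np.linalg.norm(L); xd=np.array([yd[1],-yd[0]])
    o=lip+yd*np.linalg.norm(L)*120/252
    print(n,a,b,c,d,"width",np.linalg.norm(a-b),np.linalg.norm(c-d),"len",np.linalg.norm(L)); print(" lip",lip,"origin",o,"yaw",np.arctan2(-yd[0],yd[1]),"yd",yd,"blank local",(np.array(bc)-o)@xd,(np.array(bc)-o)@yd)
m=bot.camera_model("wrist"); print(m)
E
```

```text
alu [ 685.95204266 -104.88058654] [565.48054955 -96.94902587] [703.49883864 143.91597752] [583.04902425 151.06539473] width 120.73230846285838 120.66180817484246 len 249.02521796225508
 lip [ 625.7162961  -100.91480621] origin [634.07707484  17.37352348] yaw -0.07056399621431621 yd [0.07050545 0.99751139] blank local 1.7254044243685396 -95.56970839800765
cu [530.77522508 -69.14279035] [414.47118296 -81.19743624] [503.30381618 179.78388805] [388.04223685 166.2400826 ] width 116.92709139287342 116.05458343695724 len 249.64107463335552
 lip [472.62320402 -75.17011329] origin [459.78978616  43.01183843] yaw 0.10816650336728922 yd [-0.1079557   0.99415571] blank local -1.2237677202374202 -9.233690134008487
{'camera_matrix': array([[309.70691629,   0.        , 325.00397032],
       [  0.        , 309.70691629, 202.27526261],
       [  0.        ,   0.        ,   1.        ]]), 'R': array([[ 3.93077293e-01, -9.19505392e-01, -2.75322243e-04],
       [-8.87587955e-01, -3.79511151e-01,  2.61072611e-01],
       [-2.40162162e-01, -1.02377343e-01, -9.65319126e-01]]), 't': array([-525.75078434,  -32.61948074,  389.51194565])}
```

Call:
carry_out:
  gripper: 1
  plan:
    - {"tx": 34.6,"ty": 26.7,"rz": -0.04}
    - {"tx": 34.6,"ty": 26.7,"rz": -0.04}
    - {"tx": 34.6,"ty": 26.7,"rz": -0.04}
    - {"tx": 34.6,"ty": 26.7,"rz": -0.04}
    - {"tx": 34.6,"ty": 26.7,"rz": -0.04}
    - {"tx": 34.6,"ty": 26.7,"rz": -0.04}
    - {"tx": 34.6,"ty": 26.7,"rz": -0.04}
    - {"tx": 34.6,"ty": 26.7,"rz": -0.04}
    - {"tx": 34.6,"ty": 26.7,"rz": -0.04}
    - {"tx": 34.6,"ty": 26.7,"rz": -0.04}
    - {"tx": 34.6,"ty": 26.7,"rz": -0.04}
    - {"tx": 34.6,"ty": 26.7,"rz": -0.035}

```text
invalid input at $.plan[0]: expected keys tx, ty, tz, rx, ry, rz
```

```bash
python3 - <<'E'
from h import *; import cv2
print(bot.get_obs()["tool_pos"],bot.get_obs()["tcp_rot"])
m=bot.camera_model("wrist"); np.savez("w1.npz",K=m["camera_matrix"],R=m["R"],t=m["t"])
cv2.imwrite("pics/w1.png",bot.capture("wrist")[:,:,::-1])
b=px2w("top",(350,164),0); print("box bottom",b)
mt=bot.camera_model("top")
for z in(50,80,100,130):
    p=mt["R"]@np.array([b[0],b[1],z])+mt["t"]; p=mt["camera_matrix"]@p; print(z,p[:2]/p[2])
E
```

```text
[ 206.68684194 -482.21233943  226.1169396 ] [-3.14021289e+00 -2.00293435e-04  4.04777724e-01]
box bottom [739.37750573 -55.95176248   0.        ]
50 [351.00087355 159.09370975]
80 [351.64124136 155.95462155]
100 [352.08615484 153.77365204]
130 [352.78239655 150.36066955]
```

View pics/w1.png

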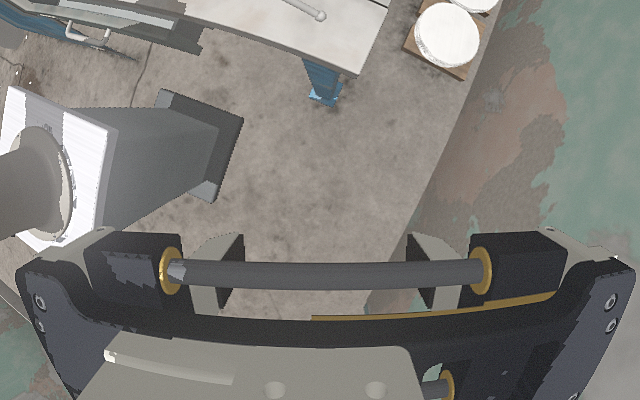

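The wrist picture shows the gripper still at the start, fingers open and the body wide along the closing axis. The plan was refused because every row needs all six keys. The toolbox front is at x≈739, so a tool aligned with the lane clears it.

Call:
carry_out:
  gripper: 1
  plan:
    - {"tx": 34.6,"ty": 26.7,"tz": 0,"rx": 0,"ry": 0,"rz": -0.04}
    - {"tx": 34.6,"ty": 26.7,"tz": 0,"rx": 0,"ry": 0,"rz": -0.04}
    - {"tx": 34.6,"ty": 26.7,"tz": 0,"rx": 0,"ry": 0,"rz": -0.04}
    - {"tx": 34.6,"ty": 26.7,"tz": 0,"rx": 0,"ry": 0,"rz": -0.04}
    - {"tx": 34.6,"ty": 26.7,"tz": 0,"rx": 0,"ry": 0,"rz": -0.04}
    - {"tx": 34.6,"ty": 26.7,"tz": 0,"rx": 0,"ry": 0,"rz": -0.04}
    - {"tx": 34.6,"ty": 26.7,"tz": 0,"rx": 0,"ry": 0,"rz": -0.04}
    - {"tx": 34.6,"ty": 26.7,"tz": 0,"rx": 0,"ry": 0,"rz": -0.04}
    - {"tx": 34.6,"ty": 26.7,"tz": 0,"rx": 0,"ry": 0,"rz": -0.04}
    - {"tx": 34.6,"ty": 26.7,"tz": 0,"rx": 0,"ry": 0,"rz": -0.04}
    - {"tx": 34.6,"ty": 26.7,"tz": 0,"rx": 0,"ry": 0,"rz": -0.04}
    - {"tx": 34.6,"ty": 26.7,"tz": 0,"rx": 0,"ry": 0,"rz": -0.035}

```text
time: 1.35
tool_pos: [623.1, -160.8, 226.4]
tcp_rot: [3.142, 0.001, -0.072]
contact_force: [-0.1, -1.0, 0.4]
grip_width: 2.0
finger_force: 0.0
```

```bash
python3 - <<'E'
from h import *; import cv2
o=bot.get_obs();print(o["tool_pos"],o["tcp_rot"],o["grip_width"])
cv2.imwrite("pics/w2.png",bot.capture("wrist")[:,:,::-1])
E
```

```text
[ 623.08486473 -160.78140636  226.37742793] [ 3.14159236e+00  6.52635238e-04 -7.17588986e-02] 1.9588485910568545
```

View pics/w2.png

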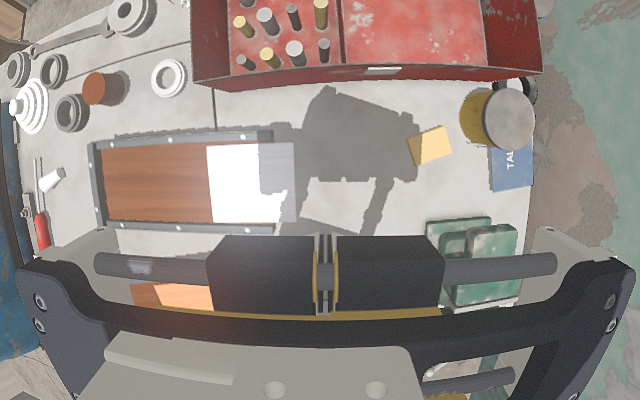

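The wrist view shows the alu blank's front edge at about u=296, to the left of the closed fingers at about u=323, with free air below the fingers. Going down.

Call:
carry_out:
  plan:
    - {"tx": 0,"ty": 0,"tz": -40,"rx": 0,"ry": 0,"rz": 0}
    - {"tx": 0,"ty": 0,"tz": -45,"rx": 0,"ry": 0,"rz": 0}
    - {"tx": 0,"ty": 0,"tz": -45,"rx": 0,"ry": 0,"rz": 0}
    - {"tx": 0,"ty": 0,"tz": -38,"rx": 0,"ry": 0,"rz": 0}
    - {"tx": 0,"ty": 0,"tz": -10,"rx": 0,"ry": 0,"rz": 0}
    - {"tx": 0,"ty": 0,"tz": 0,"rx": 0,"ry": 0,"rz": 0}
    - {"tx": 0.5,"ty": 7,"tz": 0,"rx": 0,"ry": 0,"rz": 0}
    - {"tx": 0.5,"ty": 7,"tz": 0,"rx": 0,"ry": 0,"rz": 0}
    - {"tx": 0.5,"ty": 7,"tz": 0,"rx": 0,"ry": 0,"rz": 0}
    - {"tx": 0.5,"ty": 7,"tz": 0,"rx": 0,"ry": 0,"rz": 0}
    - {"tx": 0,"ty": 0,"tz": 0,"rx": 0,"ry": 0,"rz": 0}

```text
time: 2.5
tool_pos: [624.4, -132.9, 49.6]
tcp_rot: [3.141, -0.001, -0.069]
contact_force: [-0.8, 0.2, -0.6]
grip_width: 0.2
finger_force: 0.0
```

```bash
python3 - <<'E'
from h import *; import cv2
o=bot.get_obs();print(o["tool_pos"],o["contact_force"])
im=bot.capture("wrist")[:,:,::-1]; t=bot.capture("top")[:,:,::-1]
a=cv2.resize(im[60:330,60:460],(600,405)); b=cv2.resize(t[150:240,255:455],(600,270))
cv2.imwrite("pics/w3.png",a[:]) 
cv2.imwrite("pics/wt3.png",np.vstack([cv2.resize(a,(489,330)),cv2.resize(b,(489,220))]))
E
```

```text
[ 624.41930511 -132.93783734   49.56182373] [-0.81043619  0.21480921 -0.55811438]
```

View pics/wt3.png

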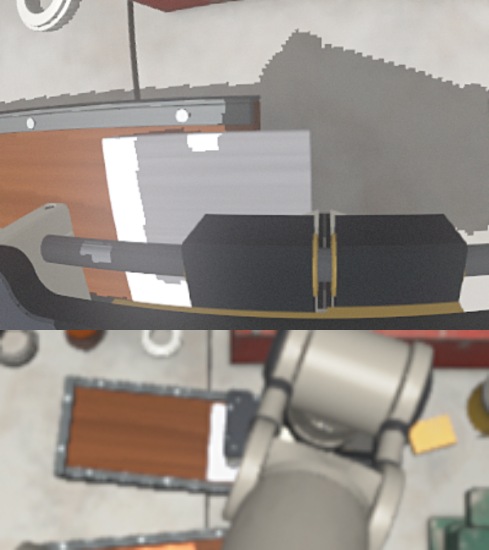

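The wrist crop shows the blank's edge at about u=311, with the fingers just right of it at about 325 and no contact yet. I'll drop 2 mm and keep pushing.

Call:
carry_out:
  plan:
    - {"tx": 0,"ty": 0,"tz": -2,"rx": 0,"ry": 0,"rz": 0}
    - {"tx": 0.5,"ty": 7,"tz": 0,"rx": 0,"ry": 0,"rz": 0}
    - {"tx": 0.5,"ty": 7,"tz": 0,"rx": 0,"ry": 0,"rz": 0}
    - {"tx": 0.5,"ty": 7,"tz": 0,"rx": 0,"ry": 0,"rz": 0}

```text
time: 3.0
tool_pos: [626.2, -113.7, 47.7]
tcp_rot: [3.14, -0.002, -0.07]
contact_force: [-0.7, -4.0, 4.5]
grip_width: 0.3
finger_force: 2.7
```

```bash
python3 - <<'E'
from h import *; import cv2
o=bot.get_obs();print(o["tool_pos"],o["contact_force"])
im=bot.capture("wrist")[:,:,::-1]
cv2.imwrite("pics/w4.png",cv2.resize(im[60:330,60:460],(600,405)))
E
```

```text
[ 626.21692143 -113.74284939   47.67569154] [-0.65325366 -3.95389032  4.47436444]
```

View pics/w4.png

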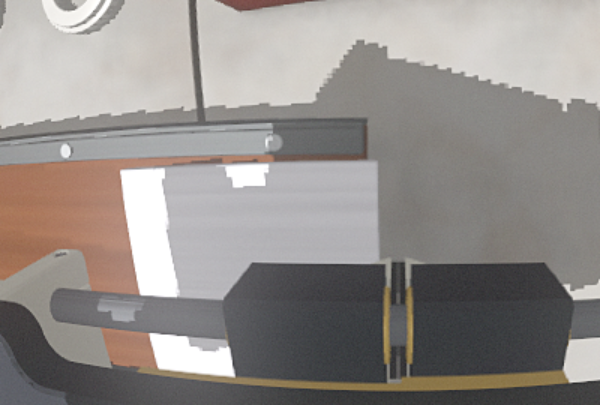

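The blank follows the fingers, its edge at u≈378 against the finger at u≈388. Forces are small, so I'll continue.

Call:
carry_out:
  plan:
    - {"tx": 0.7,"ty": 10,"tz": 0,"rx": 0,"ry": 0,"rz": 0}
    - {"tx": 0.7,"ty": 10,"tz": 0,"rx": 0,"ry": 0,"rz": 0}
    - {"tx": 0.7,"ty": 10,"tz": 0,"rx": 0,"ry": 0,"rz": 0}
    - {"tx": 0.7,"ty": 10,"tz": 0,"rx": 0,"ry": 0,"rz": 0}

```text
time: 3.45
tool_pos: [628.9, -73.2, 47.6]
tcp_rot: [3.14, -0.002, -0.07]
contact_force: [-0.7, -4.5, 5.7]
grip_width: 0.3
finger_force: 3.5
```

Call:
carry_out:
  plan:
    - {"tx": 0.7,"ty": 10,"tz": 0,"rx": 0,"ry": 0,"rz": 0}
    - {"tx": 0.7,"ty": 10,"tz": 0,"rx": 0,"ry": 0,"rz": 0}
    - {"tx": 0.7,"ty": 10,"tz": 0,"rx": 0,"ry": 0,"rz": 0}
    - {"tx": 0.7,"ty": 10,"tz": 0,"rx": 0,"ry": 0,"rz": 0}
    - {"tx": 0.7,"ty": 10,"tz": 0,"rx": 0,"ry": 0,"rz": 0}

```text
time: 3.95
tool_pos: [632.4, -23.2, 47.6]
tcp_rot: [3.14, -0.002, -0.07]
contact_force: [-0.9, -4.4, 5.8]
grip_width: 0.7
finger_force: 3.6
```

Call:
carry_out:
  plan:
    - {"tx": 0.7,"ty": 10,"tz": 0,"rx": 0,"ry": 0,"rz": 0}
    - {"tx": 0.7,"ty": 10,"tz": 0,"rx": 0,"ry": 0,"rz": 0}
    - {"tx": 0.7,"ty": 10,"tz": 0,"rx": 0,"ry": 0,"rz": 0}
    - {"tx": 0.6,"ty": 8,"tz": 0,"rx": 0,"ry": 0,"rz": 0}

```text
time: 4.35
tool_pos: [635.0, 15.0, 47.6]
tcp_rot: [3.141, -0.002, -0.07]
contact_force: [-0.6, -5.2, 6.0]
grip_width: 0.4
finger_force: 3.7
```

```bash
python3 - <<'E'
from h import *; import cv2
o=bot.get_obs();print(o["tool_pos"],o["contact_force"])
im=bot.capture("wrist")[:,:,::-1]
cv2.imwrite("pics/w5.png",cv2.resize(im[60:330,60:460],(600,405)))
E
```

```text
[634.99138631  15.03631858  47.59050399] [-0.60871574 -5.24691765  5.98037057]
```

View pics/w5.png

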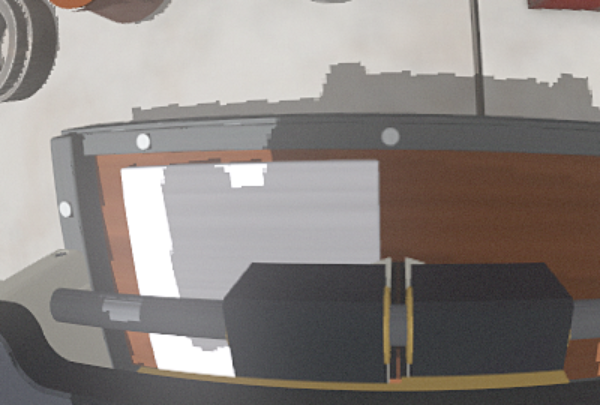

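The blank's rear edge is at u≈121 and the stop at u≈98, so about 8–9 mm is left. I'll finish in small steps.

Call:
carry_out:
  plan:
    - {"tx": 0.2,"ty": 3,"tz": 0,"rx": 0,"ry": 0,"rz": 0}
    - {"tx": 0.2,"ty": 2,"tz": 0,"rx": 0,"ry": 0,"rz": 0}
    - {"tx": 0.1,"ty": 1,"tz": 0,"rx": 0,"ry": 0,"rz": 0}
    - {"tx": 0,"ty": 0,"tz": 0,"rx": 0,"ry": 0,"rz": 0}

```text
time: 4.8
tool_pos: [635.5, 20.7, 47.6]
tcp_rot: [3.141, -0.002, -0.07]
contact_force: [0.0, -3.1, 6.3]
grip_width: 0.4
finger_force: 3.4
```

Call:
carry_out:
  plan:
    - {"tx": 0.1,"ty": 1,"tz": 0,"rx": 0,"ry": 0,"rz": 0}
    - {"tx": 0.1,"ty": 1,"tz": 0,"rx": 0,"ry": 0,"rz": 0}
    - {"tx": 0,"ty": 0,"tz": 0,"rx": 0,"ry": 0,"rz": 0}

```text
time: 5.1
tool_pos: [635.7, 22.6, 47.6]
tcp_rot: [3.141, -0.002, -0.07]
contact_force: [-0.4, -5.2, 5.3]
grip_width: 0.3
finger_force: 3.5
```

Call:
carry_out:
  plan:
    - {"tx": 0.1,"ty": 1,"tz": 0,"rx": 0,"ry": 0,"rz": 0}
    - {"tx": 0,"ty": 1,"tz": 0,"rx": 0,"ry": 0,"rz": 0}
    - {"tx": 0,"ty": 0,"tz": 0,"rx": 0,"ry": 0,"rz": 0}

```text
time: 5.4
tool_pos: [635.8, 24.6, 47.6]
tcp_rot: [3.141, -0.002, -0.07]
contact_force: [0.3, -4.0, 5.9]
grip_width: 0.4
finger_force: 3.5
```

Call:
carry_out:
  plan:
    - {"tx": 0.1,"ty": 1,"tz": 0,"rx": 0,"ry": 0,"rz": 0}
    - {"tx": 0,"ty": 1,"tz": 0,"rx": 0,"ry": 0,"rz": 0}
    - {"tx": 0,"ty": 0,"tz": 0,"rx": 0,"ry": 0,"rz": 0}

```text
time: 5.7
tool_pos: [635.9, 26.6, 47.6]
tcp_rot: [3.141, -0.002, -0.07]
contact_force: [0.2, -4.3, 6.4]
grip_width: 0.4
finger_force: 3.5
```

```bash
python3 - <<'E'
from h import *; import cv2
o=bot.get_obs();print(o["tool_pos"],o["contact_force"])
im=bot.capture("wrist")[:,:,::-1]
cv2.imwrite("pics/w6.png",cv2.resize(im[60:330,60:460],(600,405)))
E
```

```text
[635.89611833  26.6214727   47.61342106] [ 0.21023167 -4.32294673  6.44099903]
```

View pics/w6.png

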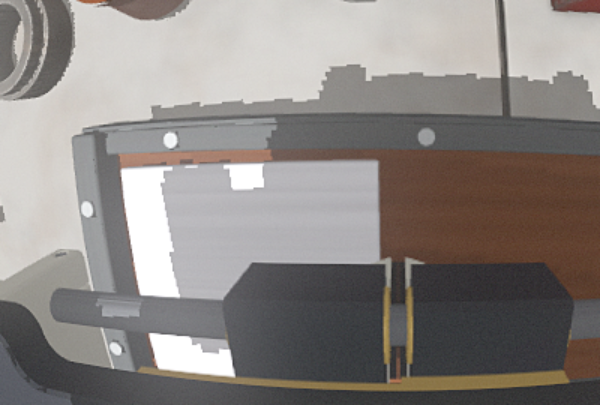

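The gap is down to a sliver at u≈120. A couple more millimetres until the force rises.

Call:
carry_out:
  plan:
    - {"tx": 0.1,"ty": 1,"tz": 0,"rx": 0,"ry": 0,"rz": 0}
    - {"tx": 0,"ty": 0,"tz": 0,"rx": 0,"ry": 0,"rz": 0}

```text
time: 5.95
tool_pos: [635.9, 27.6, 47.6]
tcp_rot: [3.141, -0.001, -0.07]
contact_force: [0.2, -4.7, 6.4]
grip_width: 0.5
finger_force: 3.6
```

Call:
carry_out:
  plan:
    - {"tx": 0.1,"ty": 1,"tz": 0,"rx": 0,"ry": 0,"rz": 0}
    - {"tx": 0,"ty": 0,"tz": 0,"rx": 0,"ry": 0,"rz": 0}

```text
time: 6.15
tool_pos: [636.1, 28.6, 47.6]
tcp_rot: [3.141, -0.002, -0.07]
contact_force: [-0.8, -4.1, 5.8]
grip_width: 0.5
finger_force: 3.6
```

Call:
carry_out:
  plan:
    - {"tx": 0.1,"ty": 1,"tz": 0,"rx": 0,"ry": 0,"rz": 0}
    - {"tx": 0,"ty": 0,"tz": 0,"rx": 0,"ry": 0,"rz": 0}

```text
time: 6.35
tool_pos: [636.2, 29.6, 47.6]
tcp_rot: [3.141, -0.002, -0.07]
contact_force: [-0.4, -5.7, 6.0]
grip_width: 0.4
finger_force: 3.6
```

Call:
carry_out:
  plan:
    - {"tx": 0.1,"ty": 1,"tz": 0,"rx": 0,"ry": 0,"rz": 0}
    - {"tx": 0,"ty": 0,"tz": 0,"rx": 0,"ry": 0,"rz": 0}

```text
time: 6.55
tool_pos: [636.2, 30.5, 47.6]
tcp_rot: [3.141, -0.001, -0.07]
contact_force: [-0.8, -4.6, 6.2]
grip_width: 0.3
finger_force: 3.6
```

```bash
python3 - <<'E'
from h import *; import cv2
im=cv2.imread("pics/w6.png"); new=bot.capture("wrist")[:,:,::-1]
cv2.imwrite("pics/w7f.png",new)
new=cv2.resize(new[60:330,60:460],(600,405))
for n,c in(("w6",im),("now",new)):
    s=c[:,:,0].astype(int)-c[:,:,2]   # brown strongly negative
    for r in(190,230):
        print(n,r,"right edge",[int(x) for x in range(340,420) if s[r,x]<-30][:1],"rear brown cols",[int(x) for x in range(80,200) if s[r,x]<-20])
E
```

```text
w6 190 right edge [381] rear brown cols []
w6 230 right edge [381] rear brown cols []
now 190 right edge [381] rear brown cols []
now 230 right edge [381] rear brown cols []
```

```bash
python3 - <<'E'
from h import *; import cv2
new=cv2.imread("pics/w7f.png")
new=cv2.resize(new[60:330,60:460],(600,405))
cv2.imwrite("pics/w7.png",cv2.resize(np.hstack([cv2.imread("pics/w6.png")[110:390,60:200],new[110:390,60:200]]),None,fx=2,fy=2))
E
```

```text
(no output)
```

View pics/w7.png

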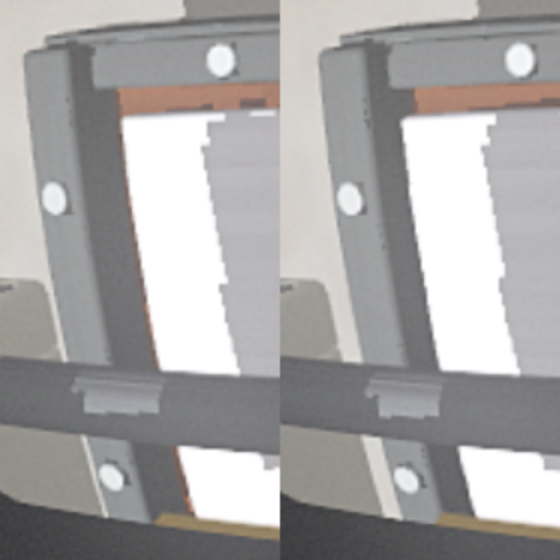

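The alu blank is now seated: its rear edge lines up with the stop face, with less than about 1 mm of gap. I'll retreat and move over the gap behind the copper blank.

Call:
carry_out:
  plan:
    - {"tx": -0.4,"ty": -6,"tz": 0,"rx": 0,"ry": 0,"rz": 0}
    - {"tx": 0,"ty": -2,"tz": 25,"rx": 0,"ry": 0,"rz": 0}
    - {"tx": 0,"ty": 0,"tz": 47.4,"rx": 0,"ry": 0,"rz": 0}
    - {"tx": -40,"ty": 0,"tz": 0,"rx": 0,"ry": 0,"rz": 0.03}
    - {"tx": -40,"ty": 15,"tz": 0,"rx": 0,"ry": 0,"rz": 0.03}
    - {"tx": -40,"ty": 25,"tz": 0,"rx": 0,"ry": 0,"rz": 0.03}
    - {"tx": -35,"ty": 30,"tz": 0,"rx": 0,"ry": 0,"rz": 0.03}
    - {"tx": -31,"ty": 35,"tz": 0,"rx": 0,"ry": 0,"rz": 0.03}
    - {"tx": 0,"ty": 0,"tz": 0,"rx": 0,"ry": 0,"rz": 0.028}
    - {"tx": 0,"ty": 0,"tz": 0,"rx": 0,"ry": 0,"rz": 0}

```text
time: 7.6
tool_pos: [448.8, 128.7, 119.2]
tcp_rot: [-3.141, 0.0, 0.11]
contact_force: [0.7, 0.6, 0.0]
grip_width: 0.6
finger_force: 0.0
```

```bash
cat > cu.py <<'E'
from h import *; import cv2
o=np.array([459.79,43.01]); yd=np.array([-.10796,.99416]); xd=np.array([.99416,.10796])
s=bot.get_obs(); p=s["tool_pos"]; print(p,s["tcp_rot"],"tcp local",(p[:2]-o)@xd,(p[:2]-o)@yd)
m=bot.camera_model("wrist"); im=bot.capture("wrist")[:,:,::-1]; cv2.imwrite("pics/x.png",im)
def w2p(X):  # equidistant fisheye
    c=m["R"]@X+m["t"]; r=np.hypot(*c[:2]); k=m["camera_matrix"]; return k[:2,2]+k[0,0]*np.arctan2(r,c[2])*c[:2]/r
# sample brightness along the lane on z=51 at several local x
hsv=cv2.cvtColor(im,cv2.COLOR_BGR2HSV)
for lx in(0,25,35):
    row=[]
    for ly in np.arange(-170,120,1.):
        q=o+xd*lx+yd*ly; u=w2p(np.array([*q,51.]))
        iu=np.round(u).astype(int); 
        row.append((ly,*hsv[iu[1],iu[0]]) if 0<=iu[0]<640 and 0<=iu[1]<400 else (ly,0,0,0))
    row=np.array(row,int); 
    print("lx",lx,[tuple(int(v) for v in r) for r in row[::8]])
E
python3 cu.py
```

```text
[448.79693037 128.72296394 119.21485562] [-3.14143838e+00  1.64349612e-05  1.10376465e-01] tcp local -1.6752985194250893 86.39921202320333
lx 0 [(-170, 21, 9, 205), (-162, 20, 8, 199), (-154, 13, 9, 203), (-146, 15, 10, 205), (-138, 15, 10, 210), (-130, 23, 11, 212), (-122, 20, 11, 211), (-114, 12, 20, 189), (-106, 11, 128, 167), (-98, 11, 134, 166), (-90, 12, 134, 162), (-82, 11, 130, 167), (-74, 11, 135, 159), (-66, 11, 134, 160), (-58, 14, 102, 255), (-50, 14, 98, 255), (-42, 15, 98, 255), (-34, 14, 99, 255), (-26, 11, 124, 208), (-18, 11, 130, 185), (-10, 11, 121, 186), (-2, 12, 132, 182), (6, 11, 128, 183), (14, 11, 132, 179), (22, 11, 125, 176), (30, 12, 127, 177), (38, 11, 128, 178), (46, 10, 129, 99), (54, 11, 134, 95), (62, 9, 115, 93), (70, 11, 127, 94), (78, 11, 130, 94), (86, 12, 133, 92), (94, 8, 122, 96), (102, 11, 122, 100), (110, 9, 108, 102), (118, 7, 103, 102)]
lx 25 [(-170, 26, 10, 207), (-162, 11, 10, 201), (-154, 21, 9, 199), (-146, 12, 6, 199), (-138, 13, 11, 203), (-130, 15, 12, 209), (-122, 15, 15, 211), (-114, 11, 36, 179), (-106, 10, 131, 160), (-98, 11, 136
[... 604 characters left out ...]
4, 19, 10, 204), (-146, 30, 9, 201), (-138, 11, 10, 200), (-130, 15, 12, 207), (-122, 16, 14, 206), (-114, 11, 88, 159), (-106, 11, 134, 169), (-98, 11, 128, 161), (-90, 12, 134, 162), (-82, 11, 130, 161), (-74, 11, 127, 165), (-66, 10, 130, 167), (-58, 14, 96, 255), (-50, 14, 102, 255), (-42, 14, 99, 255), (-34, 15, 99, 255), (-26, 11, 130, 172), (-18, 11, 128, 183), (-10, 10, 118, 183), (-2, 11, 118, 184), (6, 12, 119, 184), (14, 10, 116, 182), (22, 10, 123, 181), (30, 11, 122, 180), (38, 11, 123, 181), (46, 11, 108, 104), (54, 6, 104, 103), (62, 10, 115, 104), (70, 8, 104, 98), (78, 9, 113, 97), (86, 10, 122, 96), (94, 11, 99, 100), (102, 9, 99, 98), (110, 12, 94, 98), (118, 10, 88, 102)]
```

The wrist samples put the copper blank from about -61 to +42 along the ledge, which agrees with the top view, and the gap behind it is free. Going down and starting the push.

Call:
carry_out:
  plan:
    - {"tx": 0,"ty": 0,"tz": -35,"rx": 0,"ry": 0,"rz": 0}
    - {"tx": 0,"ty": 0,"tz": -25,"rx": 0,"ry": 0,"rz": 0}
    - {"tx": 0,"ty": 0,"tz": -11,"rx": 0,"ry": 0,"rz": 0}
    - {"tx": 0,"ty": 0,"tz": 0,"rx": 0,"ry": 0,"rz": 0}
    - {"tx": 1.1,"ty": -10,"tz": 0,"rx": 0,"ry": 0,"rz": 0}
    - {"tx": 1.1,"ty": -10,"tz": 0,"rx": 0,"ry": 0,"rz": 0}
    - {"tx": 0.9,"ty": -8,"tz": 0,"rx": 0,"ry": 0,"rz": 0}
    - {"tx": 0,"ty": 0,"tz": 0,"rx": 0,"ry": 0,"rz": 0}

```text
time: 8.45
tool_pos: [453.1, 98.5, 48.8]
tcp_rot: [3.141, -0.001, 0.106]
contact_force: [0.1, 0.4, 0.7]
grip_width: 0.4
finger_force: 0.0
```

Call:
carry_out:
  plan:
    - {"tx": 0,"ty": 0,"tz": -1,"rx": 0,"ry": 0,"rz": 0}
    - {"tx": 0.7,"ty": -7,"tz": 0,"rx": 0,"ry": 0,"rz": 0}
    - {"tx": 0.7,"ty": -7,"tz": 0,"rx": 0,"ry": 0,"rz": 0}
    - {"tx": 0.8,"ty": -7,"tz": 0,"rx": 0,"ry": 0,"rz": 0}

```text
time: 8.85
tool_pos: [454.6, 78.8, 47.2]
tcp_rot: [-3.141, 0.0, 0.108]
contact_force: [-0.2, 3.5, 1.8]
grip_width: 0.7
finger_force: 1.7
```

Call:
carry_out:
  plan:
    - {"tx": 0.9,"ty": -8,"tz": 0,"rx": 0,"ry": 0,"rz": 0}
    - {"tx": 0.9,"ty": -8,"tz": 0,"rx": 0,"ry": 0,"rz": 0}
    - {"tx": 0.9,"ty": -8,"tz": 0,"rx": 0,"ry": 0,"rz": 0}
    - {"tx": 0.8,"ty": -8,"tz": 0,"rx": 0,"ry": 0,"rz": 0}

```text
time: 9.25
tool_pos: [458.2, 46.1, 47.2]
tcp_rot: [3.142, 0.0, 0.108]
contact_force: [-0.5, 5.1, 2.0]
grip_width: 0.3
finger_force: 2.0
```

Call:
carry_out:
  plan:
    - {"tx": 0.9,"ty": -8,"tz": 0,"rx": 0,"ry": 0,"rz": 0}
    - {"tx": 0.9,"ty": -8,"tz": 0,"rx": 0,"ry": 0,"rz": 0}
    - {"tx": 0.9,"ty": -8,"tz": 0,"rx": 0,"ry": 0,"rz": 0}
    - {"tx": 0.8,"ty": -8,"tz": 0,"rx": 0,"ry": 0,"rz": 0}
    - {"tx": 0.6,"ty": -6,"tz": 0,"rx": 0,"ry": 0,"rz": 0}
    - {"tx": 0.3,"ty": -3,"tz": 0,"rx": 0,"ry": 0,"rz": 0}
    - {"tx": 0,"ty": 0,"tz": 0,"rx": 0,"ry": 0,"rz": 0}

```text
time: 9.95
tool_pos: [462.7, 5.1, 47.1]
tcp_rot: [3.141, -0.0, 0.108]
contact_force: [-0.8, -0.3, 0.7]
grip_width: 1.0
finger_force: 0.5
```

```bash
sed -i 's/lx in(0,25,35)/lx in(20,35)/; s/^    print("lx".*/    g=np.array(row)[:,2:].astype(float); print("lx",lx,[(int(r[0]),int(r[2]),int(r[3])) for r in row if -165<r[0]<-135 or -60<r[0]<-34 ][::2])/' cu.py; python3 cu.py
```

```text
[462.68404544   5.14510145  47.13488138] [ 3.14091127e+00 -2.92469818e-05  1.07525710e-01] tcp local -1.210750232334084 -37.95620868817409
lx 20 [(-164, 12, 197), (-162, 10, 200), (-160, 9, 201), (-158, 6, 201), (-156, 8, 201), (-154, 13, 202), (-152, 11, 201), (-150, 11, 201), (-148, 9, 204), (-146, 95, 255), (-144, 90, 255), (-142, 119, 182), (-140, 123, 181), (-138, 117, 185), (-136, 115, 186), (-58, 130, 175), (-56, 131, 175), (-54, 130, 175), (-52, 128, 173), (-50, 130, 172), (-48, 125, 175), (-46, 130, 92), (-44, 141, 96), (-42, 145, 97), (-40, 128, 100), (-38, 128, 100), (-36, 132, 95)]
lx 35 [(-164, 7, 205), (-162, 11, 205), (-160, 13, 202), (-158, 6, 203), (-156, 6, 203), (-154, 10, 205), (-152, 10, 205), (-150, 9, 206), (-148, 10, 206), (-146, 53, 226), (-144, 98, 255), (-142, 117, 175), (-140, 118, 177), (-138, 117, 178), (-136, 120, 178), (-58, 125, 178), (-56, 121, 175), (-54, 122, 177), (-52, 123, 180), (-50, 128, 174), (-48, 125, 178), (-46, 122, 92), (-44, 128, 100), (-42, 118, 97), (-40, 121, 101), (-38, 122, 98), (-36, 130, 94)]
```

Copper spans about -147 to -47, so the overhang is about 27 mm. I'll nudge it toward the middle of the window, retreat and check.

Call:
carry_out:
  plan:
    - {"tx": 0.3,"ty": -2.5,"tz": 0,"rx": 0,"ry": 0,"rz": 0}
    - {"tx": 0.3,"ty": -2.5,"tz": 0,"rx": 0,"ry": 0,"rz": 0}
    - {"tx": 0,"ty": 0,"tz": 0,"rx": 0,"ry": 0,"rz": 0}

```text
time: 10.3
tool_pos: [463.1, 0.7, 47.1]
tcp_rot: [3.142, 0.0, 0.108]
contact_force: [-0.7, 3.4, 1.4]
grip_width: 0.3
finger_force: 1.2
```

```bash
python3 cu.py
```

```text
[463.10542946   0.73459134  47.0871376 ] [3.14152899e+00 2.71218345e-04 1.07880791e-01] tcp local -1.2679857677048227 -42.38645403707315
lx 20 [(-164, 9, 202), (-162, 9, 199), (-160, 10, 201), (-158, 11, 202), (-156, 11, 200), (-154, 11, 200), (-152, 11, 202), (-150, 96, 255), (-148, 122, 172), (-146, 120, 181), (-144, 119, 182), (-142, 118, 182), (-140, 122, 184), (-138, 121, 181), (-136, 118, 184), (-58, 125, 176), (-56, 133, 174), (-54, 130, 172), (-52, 127, 175), (-50, 115, 102), (-48, 135, 98), (-46, 120, 100), (-44, 140, 93), (-42, 135, 98), (-40, 117, 96), (-38, 129, 97), (-36, 137, 95)]
lx 35 [(-164, 6, 208), (-162, 9, 205), (-160, 8, 201), (-158, 8, 202), (-156, 10, 203), (-154, 11, 206), (-152, 8, 204), (-150, 101, 255), (-148, 119, 167), (-146, 122, 175), (-144, 119, 180), (-142, 120, 176), (-140, 119, 178), (-138, 122, 177), (-136, 120, 177), (-58, 130, 176), (-56, 127, 175), (-54, 125, 178), (-52, 125, 176), (-50, 131, 97), (-48, 116, 101), (-46, 133, 92), (-44, 119, 94), (-42, 124, 101), (-40, 120, 100), (-38, 115, 102), (-36, 120, 98)]
```

Call:
carry_out:
  plan:
    - {"tx": -0.5,"ty": 5,"tz": 0,"rx": 0,"ry": 0,"rz": 0}
    - {"tx": 0,"ty": 2,"tz": 20,"rx": 0,"ry": 0,"rz": 0}
    - {"tx": 0,"ty": 0,"tz": 45,"rx": 0,"ry": 0,"rz": 0}
    - {"tx": 0,"ty": 0,"tz": 45,"rx": 0,"ry": 0,"rz": 0}
    - {"tx": 0,"ty": 0,"tz": 45,"rx": 0,"ry": 0,"rz": 0}
    - {"tx": 0,"ty": 0,"tz": 0,"rx": 0,"ry": 0,"rz": 0}

```text
time: 10.95
tool_pos: [465.9, 7.4, 207.9]
tcp_rot: [3.138, -0.012, 0.108]
contact_force: [0.8, -0.7, 0.2]
grip_width: 0.3
finger_force: 0.0
```

```bash
python3 - <<'E'
from h import *; import cv2
m=bot.camera_model("wrist"); im=bot.capture("wrist")[:,:,::-1]
hsv=cv2.cvtColor(im,cv2.COLOR_BGR2HSV).astype(int)
def w2p(X):
    c=m["R"]@X+m["t"]; r=np.hypot(*c[:2]); k=m["camera_matrix"]; return np.round(k[:2,2]+k[0,0]*np.arctan2(r,c[2])*c[:2]/r).astype(int)
def scan(n,o,yaw,lx,z):
    xd=np.array([np.cos(yaw),np.sin(yaw)]); yd=np.array([-xd[1],xd[0]]); out=[];last=None
    for ly in np.arange(-170,140,1.):
        u=w2p(np.array([*(np.array(o)+xd*lx+yd*ly),z]))
        if not(0<=u[0]<640 and 0<=u[1]<400): continue
        s=hsv[u[1],u[0]]
        if last is not None and abs(s[1]-last[1])+abs(s[2]-last[2])>35: out.append((int(ly),[int(v) for v in last],[int(v) for v in s]))
        last=s
    print(n,lx,z,out)
for lx in(20,35):
    scan("cu",(459.79,43.01),.1082,lx,51); scan("alu",(634.08,17.37),-.0706,-lx,51)
scan("alu",(634.08,17.37),-.0706,0,51)
scan("culip@45, fence",(459.79,43.01),.1082,53,53)
E
```

```text
cu 20 51 [(-150, [17, 20, 202], [10, 102, 178]), (-50, [11, 125, 177], [9, 118, 125]), (-24, [7, 105, 102], [9, 134, 93]), (-15, [8, 101, 104], [11, 135, 100]), (33, [9, 103, 94], [10, 127, 144]), (117, [8, 103, 149], [9, 59, 99]), (119, [16, 41, 94], [15, 6, 91]), (126, [23, 9, 110], [150, 5, 143]), (137, [15, 3, 170], [30, 7, 220])]
alu -20 51 [(-117, [11, 10, 195], [13, 128, 155]), (18, [9, 90, 178], [4, 25, 161]), (19, [4, 25, 161], [0, 0, 255]), (118, [0, 0, 255], [135, 6, 158]), (119, [135, 6, 158], [143, 9, 119]), (125, [90, 6, 129], [105, 6, 165]), (129, [110, 5, 157], [113, 5, 196]), (132, [108, 5, 244], [113, 5, 204]), (134, [113, 5, 204], [75, 3, 155]), (136, [105, 3, 159], [20, 7, 205])]
cu 35 51 [(-150, [17, 17, 205], [10, 61, 184]), (-149, [10, 61, 184], [11, 131, 171]), (-50, [11, 129, 174], [12, 118, 128]), (-49, [12, 118, 128], [10, 112, 96]), (33, [11, 88, 99], [9, 101, 126]), (34, [9, 101, 126], [10, 112, 152]), (117, [11, 110, 169], [11, 80, 109]), (118, [11, 80, 109], [30, 6, 90]), (125, [0, 13, 96], [135, 4, 138]), (137, [45, 3, 163], [11, 10, 210])]
alu -35 51 
[... 427 characters left out ...]
], [150, 2, 115]), (136, [98, 7, 146], [11, 9, 221])]
culip@45, fence 53 53 [(-143, [26, 9, 222], [27, 13, 178]), (-142, [27, 13, 178], [13, 15, 119]), (-93, [26, 19, 94], [135, 4, 120]), (-87, [0, 4, 133], [10, 8, 97]), (-11, [30, 8, 91], [78, 9, 148]), (-3, [90, 2, 118], [75, 3, 169]), (-2, [75, 3, 169], [98, 5, 222]), (0, [98, 5, 210], [0, 0, 255]), (3, [75, 2, 227], [83, 7, 142]), (6, [135, 3, 154], [30, 5, 93]), (35, [8, 11, 94], [20, 5, 141]), (88, [45, 4, 118], [108, 6, 225]), (93, [0, 0, 255], [100, 3, 219]), (94, [100, 3, 219], [0, 0, 161]), (119, [120, 2, 160], [10, 6, 118]), (121, [10, 6, 118], [9, 20, 89]), (126, [120, 4, 122], [135, 3, 159]), (136, [120, 2, 157], [20, 11, 205])]
```

The final scan puts copper at -150 to -50, an overhang of about 30 mm. Alu spans +19 to +118.5, right against the stop with no deck showing between. Handing in.

```bash
python3 -c "
from plant import bot
print(bot.close_job())"
```

```text
the job is handed in; nothing more can be done
None
```

The job is handed in: by the last wrist-camera scan, the aluminium blank is home against its stop and the copper blank overhangs its open end by about 30 mm; the hand-in gave no verdict.

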